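Set the slicer's blade gap with a gauge strip

TASK

Push the yellow-handled gauge strip along its guides under the slicer's blade bar until its nose meets the stop, then turn the black knob (clockwise lowers the bar) until the strip just drags: drawing it by the handle should take a light pull of about 4 N, neither loose nor clamped hard. Check it by drawing the strip about a centimetre back from the stop at that setting, and leave it there, flat under the bar and let go. Never screw the bar hard down on the strip, keep the strip flat in its guides, and leave the bowl, ring mould and timer alone.

Things in the scene. Friction and masses are not known exactly. Their poses are not given: they have to be found in the camera images.
- slicer: The slicer, fixed to the table: aluminium bed 220 x 110 mm, top 10 mm above the table. +x runs along the guides from the handle end to the stop, y to the left, z up; origin on the table on the centre line, 50 mm before the knob axis. Two guide rails (5 mm high, 33 mm apart inside) run from x -125 to 25 mm. A grey bridge 26 mm deep, 92 mm wide, top about 52 mm up, spans the bed at x = 50 mm.
- under_bar (a point): Point on the bed (10 mm above the table) below the middle of the sprung steel blade bar that hangs under the bridge: 16 mm long along the guides, 28 mm wide. Fixed to the bed, not to the bar. The height of bridge, bar and knob is good only to 1.4 mm either way (shims, not measured), so the knob angle at which the bar touches the strip differs each time and has to be felt.
- knob (a point): Centre of the round black fluted knob on the bridge, 38 mm across, 20 mm high, axis upright, nominally 80 mm above the table; 28 mm from its centre down to the bridge. Grip it across at any angle from above.
- screw (a joint): Knob angle in rad, grows clockwise seen from above, stops at 0 and 6. The bar comes down 1.5 mm per rad. Starts at 0.3 to 0.8, clear of the strip; first touch lies anywhere from 1.3 to 3.1. Beyond it a spring presses the bar on the strip, about 8 N more per rad; turning back eases it the same way. The knob turns easily (0.06 N m) and stays where it is left.
- gauge_grip (a point): Grip point of the gauge's upright yellow handle, 18 mm thick along the guides, 24 mm wide across them, 46 mm tall; the point is 45 mm above the table, 15 mm below the handle's top, on its centre line; x runs to the nose. The gauge is loose, 80 g: handle on a 4 mm thick, 30 mm wide steel strip lying on the bed.
- gauge_nose (a point): Middle of the strip's front end, 130 mm ahead of the handle's centre line. Friction of the strip on the bed and under the bar is about 0.6 each (10 % either way): the sliding pull is 0.5 N when loose and 1.2 N more per N of bar pressure, 9.5 N per rad of knob. Held still, the pull soon eases to three quarters. Your own push down or lift on the handle adds to or takes from the load on the bed.
- stop (a point): Middle of the stop's face on the bed, 80 mm ahead of the slicer's origin: the nose meets it when the strip is fully home (handle then 100 mm before the knob axis). The strip starts 45 to 65 mm short of it, its nose still before the bar.
- prep_bowl: Bystander: small steel bowl, 110 mm across, 42 high; origin under its centre.
- cake_ring: Bystander: open steel ring mould, 69 mm across, 45 high; origin under its centre.
- timer: Bystander: off-white round kitchen timer, 64 mm across, 44 high; origin under its centre.

How it is judged (in metres and radians):
On the way, in this order (a step that is already met when the one before it is completed fails the run):
1. The strip lies fully home: nose within 4 mm of the stop (x of gauge_nose in the frame of slicer above 0.076 m), for 0.1 s.
2. With the bar pressing the strip lightly (1.5 to 6 N), the fingers touch the strip drawn 3 to 28 mm back from the stop (contact force between blade_bar and gauge between 1.5 and 6 N and x of gauge_nose in the frame of slicer between 0.052 and 0.077 m and contact force between the fingers and gauge above 0.5 N), for 0.1 s.
At the end, for the whole second after the job is handed in: The strip lies flat under the bar (within 0.06 rad), its nose 3 to 28 mm back from the stop; the bar presses it with 1.5 to 6 N (a sliding pull of about 2.3 to 7.7 N); strip and knob at rest, nothing touched (contact force between blade_bar and gauge between 1.5 and 6 N and x of gauge_nose in the frame of slicer between 0.052 and 0.077 m and angle between gauge_grip's own z axis and vertical below 0.06 rad and linear speed of gauge below 0.01 m/s and velocity of joint screw between -0.05 and 0.05 rad/s).
It fails at once if The bar pressed the strip with more than 12 N (contact force between blade_bar and gauge above 12 N).
It fails at once if The strip was lifted or tipped by more than 0.2 rad (angle between gauge_grip's own z axis and vertical above 0.2 rad or height (world z) of gauge_grip above 0.06 m).
It fails at once if A bystander was moved by more than 20 mm (distance of any of prep_bowl, cake_ring, timer from where it was at the start of the episode above 0.02 m).
It also fails if it takes over 72 s, if anything falls off the work surface, if the arm or the gripper's body presses on something with over 40 N, if the wrist force passes 120 N, or if a joint passes its speed limit or range.

ROBOT

A 7-joint arm with a two-finger parallel gripper is mounted at the origin on a cart in front of the work surface, level with it; the furniture and walls round the work are solid. World frame = base frame: x ahead of the robot, y to its left, z up, the work surface at z = 0. Lengths are in mm, angles in rad, forces in N, time in s.
With the tool pointing down it reaches from about 400 to 850 mm from the base axis. Payload 4.4 kg.
Tool frame: the origin (TCP) lies between the finger pads; the fingertips stand tip_reach ahead of it and the grasp point (between the pads) lies 11 mm behind it (tip_reach is the distance from the TCP to the fingertips, in mm); z points along the fingers, y is the direction in which the jaws open and shut (so a half turn about z gives the same grasp; the last joint's range is limited). The gripper opens to 94 mm and grips with 3 to 60 N. Pads are 16 mm wide; open, the fingers measure 119 mm over their backs; the gripper's body (75 mm by 177 mm) begins 78 mm behind the grasp point.
Start: joints at [1.078, 0.628, 0.038, 1.517, -0.027, 0.996, -0.02], TCP at [269.103, -591.694, 213.478] pointing down, gripper open.
Joint ranges: [-3.06, 3.06], [-0.37, 2.12], [-1.25, 1.32], [0.18, 2.47], [-1.1, 4.24], [0.23, 1.98], [-2.94, 2.94]. Speed limits (rad/s): [2.57, 2.57, 3.14, 3.14, 3.14, 3.14, 3.14].

INTERFACE

Orientations are given as a unit quaternion [x, y, z, w].
In Python, from plant import movep, line_to, set_joints, grip, dwell, solve_ik, observe, capture, get_calibration, PlanningError, finish_job, spot_in, regions_of, spot_point, tip_reach gives the robot as it stands. Calls block until the motion is done:
- movep(position, orientation): joint-space move of the TCP to a pose.
- line_to(position, ori=None, max_speed=150): straight line of the TCP; ori=None keeps the orientation; max_speed is the mean speed in mm/s.
- set_joints(angles): joint-space move.
- grip(opening, squeeze=None): finger opening in mm; squeeze is the grip in N (None keeps the last); returns when the fingers have stopped.
- dwell(seconds).
- solve_ik(position, orientation): joint angles nearest the present ones, or None.
- observe(): the state.
- capture(name): name is "side" or "top"; returns (picture, depth): 420x560x3 uint8, red, green, blue; 420x560 float32, mm along the optical axis (not along the pixel's ray), 0 where there is no reading.
- get_calibration(name): a dict with "fov_y" (degrees; the focal length in pixels is half the picture's height over the tangent of half this angle, whatever the lens; pixels are square), "cx", "cy" (the principal point, pixels), "origin" and "attitude" of the camera in the world. Camera axes: x right, y up, looking along -z (the intrinsics and any distortion apply to the point x, -y, -z); pixel columns grow to the right and rows downward; lengths in mm; the calibration is good to about 2 mm. A picture is of the moment at which its call begins. get_calibration takes no time and is no camera call.
A pose or a line that the arm cannot do raises PlanningError and nothing moves.
- finish_job(): hands the job in, once; it reports no verdict.
Trained networks look in the newest picture that a camera, given by its name, has taken for a name from the list of things; names that differ only in an ending like _2 or _b are one class to them, and where a whole thing is asked for, a point or a joint stands for the part that bears it (a point fixed in the world has none). Each returns a list of dicts, best first, with "p" (0 to 1); they miss things now and then, are a little off and sometimes report something else, mostly with a low value. They report only what shows in the picture. A call takes as long as a camera call.
- spot_in(camera, target): "extent" ([centre column, centre row, width, height] in pixels, round what is visible of it).
- regions_of(camera, target): "pixels" (420x560 bool, what is visible of it) and "extent" ([centre column, centre row, width, height] in pixels, round what is visible of it).
- spot_point(camera, target): "at" ([column, row] in pixels: a listed point, or the origin of a listed thing).
The state is a dict: "time_s": time; "joint_pos": joint angles; "dq": joint speeds; "effort": joint torques, N m; "tool_pos": TCP position; "ee_rot": TCP orientation; "force": force on the tool from outside, world axes, zero at the start; "torque": the same for the moment, N m; "gripper_width": finger opening in mm.
Only numpy, scipy, OpenCV 4.12 (cv2) and the standard library are available. Lean on these libraries where they do the work, as an engineer would, in place of code of your own. Each camera call takes 0.05 s, during which the arm holds its last target. There are 200 camera calls.

## Working session

There is one attempt and no reset: what is moved stays moved. The work goes in short steps, each a Python script; the robot and the scene stay as the last script left them, time stands still between calls to the robot, and variables do not carry over. Pictures are saved under pics/ and viewed, about 8 in all and at most 12, crops included, and the job is handed in when it is done.

```bash
ls; mkdir -p pics
cat > h.py <<'E'
import numpy as np, cv2
from plant import *
from scipy.spatial.transform import Rotation as R
def px2w(cam,depth,c,r,d=None):
    k=get_calibration(cam); f=210/np.tan(np.radians(k['fov_y'])/2)
    if d is None:
        p=depth[int(r)-2:int(r)+3,int(c)-2:int(c)+3]; p=p[p>0]; d=np.median(p) if len(p) else np.nan
    v=np.array([(c-k['cx'])/f*d,-(r-k['cy'])/f*d,-d])
    a=np.array(k['attitude']); M=R.from_quat(a).as_matrix() if a.size==4 else a.reshape(3,3)
    return M@v+np.array(k['origin'])
def ray_z(cam,c,r,z):
    o=np.array(get_calibration(cam)['origin']); p=px2w(cam,None,c,r,1000.)
    return o+(p-o)*(z-o[2])/(p[2]-o[2])
E
python3 - <<'E'
from h import *
print(observe(), tip_reach)
for cam in("top","side"):
    print(cam,get_calibration(cam))
    im,d=capture(cam); cv2.imwrite(f'pics/{cam}0.png',im[:,:,::-1]); np.save(cam+'_d.npy',d)
    for t in("slicer","under_bar","knob","gauge_grip","gauge_nose","stop","prep_bowl","cake_ring","timer"):
        for q in spot_point(cam,t)[:1]:
            c,r=q['at']; print(t,round(q['p'],2),np.round(q['at'],1),np.round(px2w(cam,d,c,r),1) if 3<r<416 and 3<c<556 else '')
E
```

```text
pics
{'time_s': 0.0, 'joint_pos': array([ 1.07823757,  0.62932869,  0.03843287,  1.51833153, -0.0269501 ,
        0.99630479, -0.02001162]), 'dq': array([ 0.0010267 , -0.00093948,  0.00025038,  0.00035046, -0.00130744,
       -0.00029275, -0.00146754]), 'effort': array([-5.21351342e-05, -5.49724674e+01,  1.14273101e+00, -1.86634004e+01,
       -5.24015073e-02,  2.35627155e-02,  1.37042111e-04]), 'tool_pos': array([ 268.80318029, -591.11370822,  212.57693383]), 'ee_rot': array([ 9.77317936e-01,  2.11775334e-01, -2.25310538e-04, -8.99567882e-04]), 'force': array([-0.08334542, -0.08539759, -0.55771921]), 'torque': array([-0.01890188, -0.02655757, -0.06238412]), 'gripper_width': 94.01135486538809} 8.0
top {'fov_y': 43.40745712011907, 'cx': 271.6795946483275, 'cy': 205.26529716882308, 'origin': array([ 519.91642038,  -51.65831036, 1043.16660642]), 'attitude': array([ 0.01788326, -0.02562726, -0.70173291,  0.71175442])}
slicer 0.75 [351.7 216.2] [ 564.3 -219.3   13.9]
under_bar 0.97 [347.7 191.7] [ 605.5 -199.5   89.3]
knob 0.68 [355.8 186.3] [ 615.6 -214.3   89. ]
gauge_grip 0.59 [356.  2
[... 163 characters left out ...]
3 -49.5   1.6]
cake_ring 0.83 [418.1 173.6] [ 6.518e+02 -3.538e+02 -1.000e-01]
timer 0.67 [351.5 205.8] [ 584.9 -219.4    9.8]
side {'fov_y': 51.24809614864484, 'cx': 275.8701347980449, 'cy': 209.58586955820323, 'origin': array([230.42074101, 672.58611461, 594.41081682]), 'attitude': array([-0.11909608,  0.46654352,  0.85384251, -0.19775298])}
slicer 0.74 [319.8 211.9] [ 552.5 -186.3    6. ]
under_bar 0.95 [296.  198.5] [ 608.5 -166.7   41.2]
gauge_grip 0.75 [363.3 199.4] [ 453.6 -211.3   53.6]
gauge_nose 0.75 [315.3 201.8] [ 578.5 -219.9   10. ]
prep_bowl 0.65 [296.  242.3] [537.4 -10.2  36. ]
cake_ring 0.89 [313.  176.5] [ 630.7 -329.7   18. ]
timer 0.8 [362.7 185.7] [ 492.5 -343.6   14.1]
```

Run:
```python
from h import *
im,d=capture("top"); cv2.imwrite('pics/topc.png',cv2.resize(im[120:345,210:510,::-1],(800,600),interpolation=cv2.INTER_CUBIC))
for n,z in(("knob",90),("gauge_grip",60)):
    for q in regions_of("top",n)[:1]:
        m=q['pixels']; zz=np.argwhere(m)
        P=np.array([px2w("top",None,c,r,d[r,c]) for r,c in zz if d[r,c]>0])
        top=np.percentile(P[:,2],80); T=P[abs(P[:,2]-top)<5]
        box=cv2.minAreaRect(T[:,:2].astype(np.float32))
        print(n,q['p'],len(T),top,T.mean(0),box)
# rows of depth: points in slicer area by height -> bridge, rails
rr,cc=np.mgrid[130:320,290:420]
P=np.array([px2w("top",None,c,r,d[r,c]) for r,c in zip(rr.ravel(),cc.ravel()) if d[r,c]>0])
for nm,lo,hi in(("knob",78,100),("bridge",46,58),("handle",54,66),("bed",7,13)):
    T=P[(P[:,2]>lo)&(P[:,2]<hi)&(abs(P[:,1]+215)<70)]
    if nm=="handle":T=T[abs(T[:,0]-455)<25]
    if nm=="bridge":T=T[abs(T[:,0]-610)<30]
    print(nm,len(T),T.mean(0),cv2.minAreaRect(T[:,:2].astype(np.float32)))
```

```text
Traceback (most recent call last):
  File "h.py", line 5, in px2w
    k=get_calibration(cam); f=210/np.tan(np.radians(k['fov_y'])/2)
ValueError: time passes only in moves, steps and waits
```

View pics/topc.png

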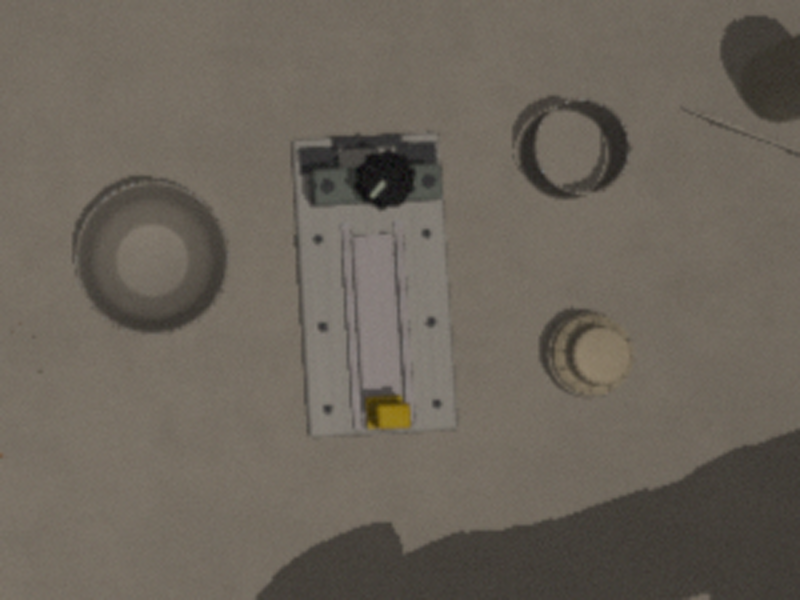

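View pics/side0.png

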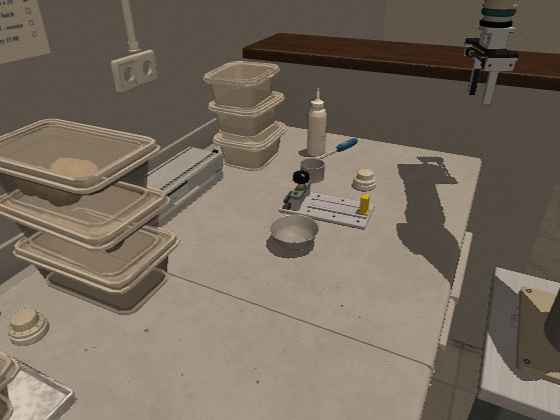

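The top crop shows the slicer with the knob at crop (385,180), the handle at (390,413) and the nose at (375,235). The bowl, ring and timer stand clear to the sides. The side view agrees. The script failed on repeated calibration calls, so I'll cache the calibration and vectorise.

```bash
sed -i 's/^def px2w/_K={}\ndef cal(c):\n    if c not in _K: _K[c]=get_calibration(c)\n    return _K[c]\ndef px2w/; s/=get_calibration(cam); f/=cal(cam); f/; s/np.array(get_calibration(cam)\[/np.array(cal(cam)[/' h.py
python3 - <<'E'
from h import *
d=np.load('top_d.npy')
rr,cc=np.mgrid[130:320,290:420]
P=np.array([px2w("top",None,c,r,d[r,c]) for r,c in zip(rr.ravel(),cc.ravel()) if d[r,c]>0])
for nm,lo,hi in(("knob",80,100),("bridge",46,58),("handle",54,66),("bed",7,13)):
    T=P[(P[:,2]>lo)&(P[:,2]<hi)&(abs(P[:,1]+215)<70)]
    if nm=="handle":T=T[abs(T[:,0]-455)<25]
    if nm=="bridge":T=T[abs(T[:,0]-610)<30]
    print(nm,len(T),T.mean(0).round(1),cv2.minAreaRect(T[:,:2].astype(np.float32)))
print(R.from_quat(observe()['ee_rot']).as_matrix().round(3))
E
```

```text
knob 371 [ 614.4 -211.3   88.9] ((614.6174926757812, -211.42640686035156), (38.12727737426758, 40.70237350463867), 82.09705352783203)
bridge 376 [ 613.9 -207.    51.3] ((614.7033081054688, -211.97669982910156), (26.281829833984375, 92.4520034790039), 4.0642547607421875)
handle 124 [ 452.2 -222.1   59.6] ((452.13525390625, -222.4716033935547), (16.830293655395508, 22.711519241333008), 2.154247522354126)
bed 3561 [ 536.3 -215.    10.2] ((537.1578369140625, -216.3977508544922), (330.43511962890625, 113.82044982910156), 2.4930226802825928)
[[ 0.91   0.414  0.   ]
 [ 0.414 -0.91  -0.   ]
 [ 0.     0.    -1.   ]]
```

```bash
cat >> h.py <<'E'
K=np.array([614.5,-211.5]); YAW=np.arctan2(10.8,162.3); U=np.array([np.cos(YAW),np.sin(YAW)])
def quat(a):   # tool down, jaw axis (tool y) at angle a from world x
    y=np.array([np.cos(a),np.sin(a),0]); z=np.array([0,0,-1.]); x=np.cross(y,z)
    return R.from_matrix(np.c_[x,y,z]).as_quat()
def P(s,z): return [*(K+U*(s-50)),z]      # slicer x -> world, TCP height
def st(tag=''):
    o=observe(); p=o['tool_pos']; f=o['force']
    print(tag,'t%.2f s=%.2f lat=%.2f z=%.2f Fs=%.2f Fl=%.2f Fz=%.2f Tz=%.3f w=%.1f'%(o['time_s'],(p[:2]-K)@U+50,(p[:2]-K)@[-U[1],U[0]],p[2],f[:2]@U,f[:2]@[-U[1],U[0]],f[2],o['torque'][2],o['gripper_width']))
    return f[:2]@U
E
python3 - <<'E'
from h import *
for a in (YAW,YAW+np.pi):
    for s in(-112,-50): print('h',a,solve_ik(P(s,30),quat(a)))
for a in np.arange(-3,3.2,.5): 
    q=solve_ik([*K,73],quat(a)); print('k %.1f'%a,None if q is None else q.round(2))
E
```

```text
h 0.06644547944322868 [ 0.50591564  0.72542887 -0.15720847  2.05793005  0.28506896  0.37831681
  0.18842763]
h 0.06644547944322868 [ 0.45775608  0.76902234 -0.1660955   1.90909199  0.25002745  0.48328184
  0.18193002]
h 3.2080381330330217 [ 0.1408755   0.7652198   0.39688889  2.06817585 -0.68309211  0.43809484
 -2.00562832]
h 3.2080381330330217 [ 0.06644986  0.81955407  0.45324439  1.92061101 -0.65570539  0.55256495
 -2.10802828]
k -3.0 [-0.    0.86  0.52  1.64 -0.55  0.79 -2.24]
k -2.5 [ 0.07  0.83  0.38  1.64 -0.41  0.76 -1.86]
k -2.0 [ 0.15  0.81  0.24  1.64 -0.26  0.73 -1.48]
k -1.5 [ 0.21  0.8   0.13  1.63 -0.14  0.72 -1.09]
k -1.0 [ 0.28  0.79  0.01  1.63 -0.01  0.72 -0.7 ]
k -0.5 [ 0.34  0.79 -0.08  1.63  0.09  0.72 -0.29]
k 0.0 [ 0.4   0.8  -0.18  1.63  0.2   0.73  0.12]
k 0.5 [ 0.45  0.81 -0.28  1.63  0.3   0.75  0.54]
k 1.0 [ 0.54  0.83 -0.44  1.62  0.45  0.79  0.9 ]
k 1.5 [ 0.62  0.86 -0.58  1.62  0.59  0.84  1.29]
k 2.0 [ 0.84  1.04 -1.06  1.61  0.99  1.11  1.5 ]
k 2.5 [-0.11  0.92  0.72  1.64 -0.75  0.88 -2.86]
k 3.0 [-0.04  0.87  0.59  1.64 -0.62  0.82 -2.46]
```

Run:
```python
from h import *
q=quat(YAW)
grip(50)
movep(P(-112.6,110),q); st('hover')
line_to(P(-112.6,31),max_speed=120); st('down')
im,d=capture("top"); cv2.imwrite('pics/t1.png',cv2.resize(im[120:345,210:510,::-1],(800,600)))
im,d=capture("side"); cv2.imwrite('pics/s1.png',cv2.resize(im[150:250,260:400,::-1],(784,560)))
```

```text
hover t3.49 s=-112.76 lat=-1.79 z=110.21 Fs=-0.45 Fl=-0.13 Fz=0.16 Tz=0.031 w=50.1
down t4.30 s=-112.30 lat=-0.32 z=31.33 Fs=-1.41 Fl=0.59 Fz=-0.18 Tz=0.004 w=50.1
```

View pics/s1.png

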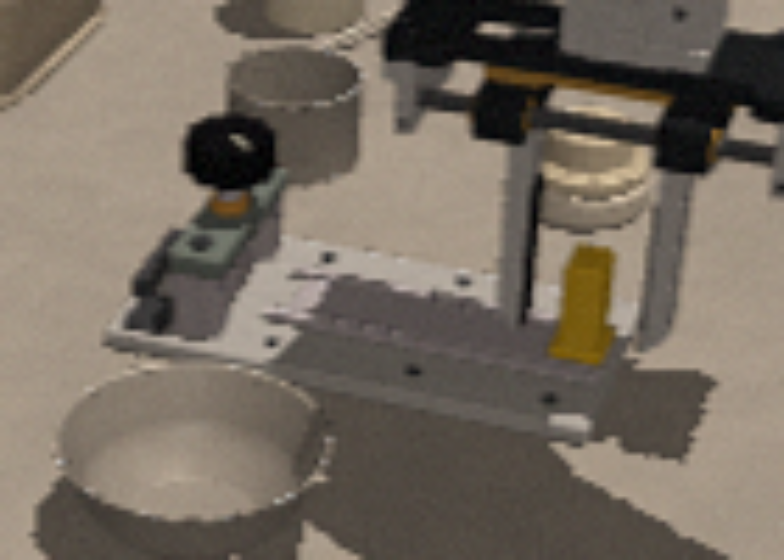

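The fingers straddle the yellow handle correctly, at crop x≈515 and 660 with the handle at about 590. Next I push home with narrow jaws.

Run:
```python
from h import *
grip(26); dwell(.2); st('narrow')
line_to(P(-80,30),max_speed=60); st('mid')
line_to(P(-51,30),max_speed=50); dwell(.1); st('near')
for s in np.arange(-49,-36,1.5):
    line_to(P(s,30),max_speed=30); f=st()
    if f<-6: break
dwell(.2); st('home')
```

```text
narrow t5.17 s=-112.64 lat=0.03 z=30.98 Fs=-0.30 Fl=-0.14 Fz=0.08 Tz=0.075 w=25.9
mid t5.87 s=-80.05 lat=0.13 z=29.87 Fs=0.16 Fl=0.37 Fz=-0.71 Tz=-0.028 w=26.4
near t6.70 s=-51.35 lat=-0.05 z=29.97 Fs=-0.37 Fl=-0.12 Fz=-0.90 Tz=0.004 w=26.1
 t6.95 s=-48.91 lat=-0.03 z=30.04 Fs=-0.76 Fl=-0.59 Fz=0.49 Tz=-0.030 w=26.0
 t7.20 s=-47.35 lat=0.02 z=30.00 Fs=0.32 Fl=0.43 Fz=-1.03 Tz=-0.020 w=26.1
 t7.45 s=-45.80 lat=0.02 z=30.00 Fs=0.16 Fl=-0.48 Fz=0.01 Tz=-0.002 w=26.0
 t7.70 s=-44.30 lat=0.03 z=29.99 Fs=-0.48 Fl=-0.90 Fz=-0.34 Tz=0.009 w=25.9
 t7.95 s=-43.95 lat=0.02 z=29.90 Fs=-2.79 Fl=-0.02 Fz=1.17 Tz=0.032 w=26.1
 t8.20 s=-44.00 lat=-0.00 z=29.79 Fs=-5.60 Fl=0.29 Fz=4.83 Tz=0.017 w=26.3
 t8.45 s=-44.01 lat=-0.06 z=29.67 Fs=-8.01 Fl=0.87 Fz=6.95 Tz=-0.000 w=25.8
home t8.65 s=-43.99 lat=-0.02 z=29.68 Fs=-8.08 Fl=0.66 Fz=6.90 Tz=-0.066 w=26.2
```

```bash
cat >> h.py <<'E'
def knob_turn(d,a0,sq=15,dl=(0,0)):
    k=K+np.array(dl)
    grip(60); movep([*k,112],quat(a0)); line_to([*k,73],max_speed=120); grip(30,sq); dwell(.15); o=observe(); st('gripped'); print('F',o['force'].round(2))
    n=max(1,int(np.ceil(abs(d)/.3)))
    for i in range(n):
        line_to([*k,73],ori=quat(a0-d*(i+1)/n),max_speed=150)
    dwell(.15); st('turned'); o=observe(); M=R.from_quat(o['ee_rot']).as_matrix(); print('jaw ang',np.arctan2(M[1,1],M[0,1]),'F',o['force'].round(2),'T',o['torque'].round(3))
    grip(60); line_to([*k,112],max_speed=150)
E
python3 - <<'E'
from h import *
line_to(P(-46.5,30),max_speed=40); line_to(P(-46.5,112),max_speed=150); st('up')
knob_turn(1.2,0.9); st('done')
im,d=capture("top"); cv2.imwrite('pics/t2.png',cv2.resize(im[150:290,290:420,::-1],(557,600)))
E
```

```text
up t9.66 s=-46.80 lat=0.13 z=111.58 Fs=0.38 Fl=0.56 Fz=0.97 Tz=-0.031 w=25.8
gripped t12.10 s=50.58 lat=0.08 z=73.63 Fs=0.27 Fl=0.59 Fz=4.05 Tz=0.003 w=37.7
F [0.23 0.61 4.05]
turned t14.05 s=52.59 lat=0.55 z=73.65 Fs=6.31 Fl=1.34 Fz=3.77 Tz=-0.010 w=37.8
jaw ang -0.2933240783684728 F [6.21 1.76 3.77] T [ 0.563 -1.282 -0.01 ]
done t15.02 s=50.22 lat=-0.11 z=112.39 Fs=1.61 Fl=0.38 Fz=-0.11 Tz=0.047 w=59.8
```

```bash
sed -i 's/^def quat/K=K+2*U\ndef quat/; s/,73\]/,75]/g' h.py
cat >> h.py <<'E'
def F(n=6):
    v=[]
    for _ in range(n): dwell(.04); o=observe(); v.append(np.r_[o['force'][:2]@U,o['force'][2]])
    return np.mean(v,0)
def draw(s0,steps,z=30):
    """straddle handle with TCP at s0, then step back; prints held force minus free bias"""
    grip(26); movep(P(s0,110),quat(YAW)); line_to(P(s0,z),max_speed=150); dwell(.15); b=F(8); st('straddle')
    for s in steps:
        line_to(P(s,z),max_speed=20); i=observe(); h=F(4)
        print('s=%.1f moving Fs=%.2f | held Fs=%.2f Fz=%.2f'%((i['tool_pos'][:2]-K)@U+50,i['force'][:2]@U-b[0],*(h-b)))
E
python3 - <<'E'
from h import *
draw(-50,[-53,-55,-57,-59,-61])
E
```

```text
straddle t17.41 s=-49.89 lat=-0.12 z=30.29 Fs=-0.56 Fl=0.00 Fz=-1.04 Tz=0.022 w=25.8
s=-53.3 moving Fs=0.28 | held Fs=0.07 Fz=0.13
s=-54.7 moving Fs=1.50 | held Fs=0.68 Fz=0.21
s=-56.8 moving Fs=1.18 | held Fs=1.50 Fz=0.35
s=-59.0 moving Fs=1.32 | held Fs=1.97 Fz=1.00
s=-60.9 moving Fs=3.02 | held Fs=1.91 Fz=1.61
```

View pics/t2.png

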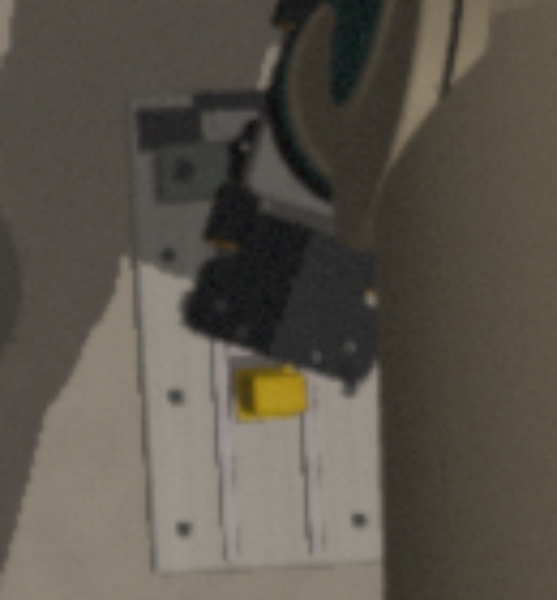

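The knob is hidden by the gripper and the handle sits near home. The held pull is about 1.9 N (≈2.6 N sliding, partly from my own down-load), so the bar presses at roughly 1–1.7 N. I'll add 0.3 rad, keeping the noise in mind.

Run:
```python
from h import *
line_to(P(-57,30),max_speed=40); line_to(P(-57,112),max_speed=150)
knob_turn(.3,.3)
draw(-57,[-61,-62.5,-64,-65,-66])
h=F(12); st('end')
im,d=capture("side"); cv2.imwrite('pics/s3.png',cv2.resize(im[150:250,260:400,::-1],(784,560)))
```

```text
gripped t22.78 s=49.88 lat=-0.32 z=75.69 Fs=-1.78 Fl=-0.40 Fz=5.25 Tz=0.037 w=37.6
F [-1.75 -0.51  5.25]
turned t23.38 s=50.12 lat=-0.27 z=75.64 Fs=-1.42 Fl=-0.06 Fz=6.29 Tz=-0.037 w=37.4
jaw ang 0.0022779735354686594 F [-1.41 -0.15  6.29] T [-0.057  0.46  -0.037]
straddle t26.72 s=-56.86 lat=-0.14 z=30.32 Fs=-0.50 Fl=-0.84 Fz=0.85 Tz=-0.035 w=26.2
s=-61.1 moving Fs=0.19 | held Fs=0.31 Fz=0.13
s=-61.5 moving Fs=2.92 | held Fs=4.11 Fz=-2.22
s=-64.0 moving Fs=3.43 | held Fs=3.24 Fz=-2.00
s=-65.1 moving Fs=3.46 | held Fs=3.08 Fz=-1.65
s=-66.1 moving Fs=3.33 | held Fs=3.24 Fz=-1.64
end t29.40 s=-66.07 lat=0.01 z=30.00 Fs=2.36 Fl=0.18 Fz=-0.49 Tz=0.011 w=26.4
```

View pics/s3.png

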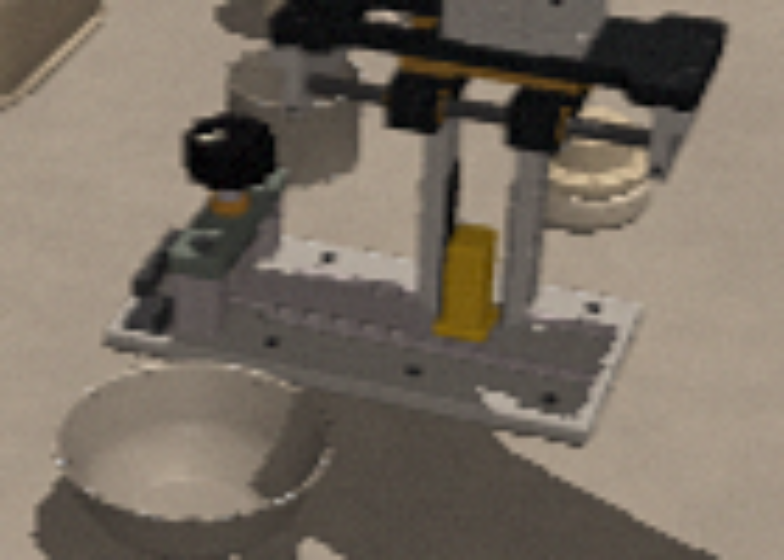

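The picture shows the fingers around the handle with the front finger at crop x≈435. The strip is flat under the bar and drawn about 12 mm back. The held pull is 3.2 N, so about 4.2 N sliding, which is on target. I'll release, retreat and verify.

Run:
```python
from h import *
line_to(P(-62,30),max_speed=40); dwell(.1); st('free'); line_to(P(-62,120),max_speed=120)
line_to(P(-190,200),max_speed=200); dwell(.3); st('away')
im,d=capture("top"); cv2.imwrite('pics/t4.png',cv2.resize(im[150:290,290:420,::-1],(557,600)))
q=regions_of("top","gauge_grip")
if q:
    Q=np.array([px2w("top",None,c,r,d[r,c]) for r,c in np.argwhere(q[0]['pixels']) if d[r,c]>0]); T=Q[abs(Q[:,2]-60)<4]
    m=T.mean(0); print(q[0]['p'],len(T),m,'handle s',(m[:2]-K)@U+50,'z spread',T[:,2].std())
```

```text
free t29.80 s=-62.95 lat=0.01 z=29.82 Fs=-0.22 Fl=-0.31 Fz=-0.69 Tz=0.039 w=26.2
away t31.91 s=-189.65 lat=0.29 z=199.52 Fs=0.05 Fl=0.73 Fz=-0.24 Tz=-0.054 w=25.9
0.92 105 [ 502.97573803 -217.05384306   59.82595122] handle s -63.64691890964335 z spread 1.6625083221253731
```

View pics/t4.png

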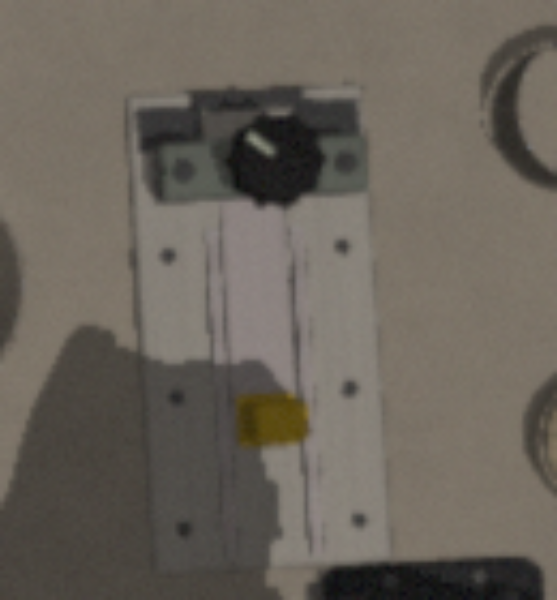

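The strip lies flat under the bar, with the handle at crop (272,420) and its nose about 12–14 mm back. The knob pointer has turned about 1.5 rad clockwise, as commanded, and the tool is clear. I'm handing in.

```bash
python3 -c "
from plant import *
print(finish_job())"
```

```text
the job is handed in; nothing more can be done
None
```

I pushed the strip home until it met the stop, felt as an 8 N rise at a fixed position. I then turned the knob clockwise 1.2 rad, tested the drag, and added 0.3 rad. The job was handed in about 32 s into the 72 s allowed, and no verdict was reported.

- **First draw (about 7 mm back):** the held pull was about 1.9 N, so the setting was still too light.
- **Final draw:** the held pull was about 3.2 N, or roughly 4.2 N sliding, taking the held pull as three quarters of it. That puts the bar pressure at about 3–4 N, inside the 1.5–6 N range.
- **Disagreement:** readings taken as the moves ended were only about 3.4 N. If those are the true sliding pull, the bar pressure is nearer 2.3–2.9 N, still in range. A vertical load of about 1.6 N on the fingers and sensor noise of about 0.5 N add to the uncertainty.
- **Final picture:** the strip lies flat in its guides and the tool is clear. The nose is about 12–14 mm back from the stop (12 mm by arm position, 13.6 mm by camera). The knob pointer has turned about 1.5 rad as commanded, so it did not slip. The arm kept well clear of the bowl, ring mould and timer, but I did not measure their final positions.

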